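Hold back the polisher's jockey arm

TASK

I am about to slip a new belt on the pivot polisher, but the nickel pendulum bob has been left standing on its base plate, in the way of the jockey arm. Lift the bob out and stand it upright in the wooden parts tray without dropping it, then take the jockey arm by its round wooden grip, swing it over against its spring all the way to its stop and keep holding it there by the grip; you finish while still holding it. Leave the maple case, the escapement wheel and the tweezers stand where they are.

Things in the scene. Friction and masses are not known exactly. Their poses are not given: they have to be found in the camera images.
- drive: pivot polisher, fixed, on a grey base plate 12 mm thick, belt off. Origin on the desk under the jockey pivot, z up. x along the shafts: plate -140 to +75 mm, motor and spindle head (151 mm high) at x < 0, y > 15. y in the belt plane: plate -135 to +160; motor pulley (dia 28) at y 50, z 45, spindle pulley (dia 56) at y 115, z 125, both near x = 0. At y < -60 the plate holds only the bob.
- jockey_pivot (a point): centre of the jockey arm's spring barrel (34 mm in diameter), at (0, 0, 45) mm of the drive; the arm turns about the drive's x axis through this point. A thin steel hanger plate carries it on the -x side; the hanger's ear at negative y has the rubber buffer that is the arm's stop.
- jockey (a joint): angle of the sprung jockey arm. 0 = at rest, leaning 45 degrees from vertical to the drive's +y; it grows as the arm swings up over the top and down to -y, to the stop at 2.094 rad, where it leans 75 degrees from vertical to -y. The spring always pulls it back to 0 (about 5 N at the grip at rest, 8 N at the stop); let go, it flies back. A bob left on the plate stops it short.
- grip (a point): the jockey arm's round beech grip, 16 mm in diameter, beside the black idler pulley (dia 36) at the arm's end, sticking out to the drive's +x, axis parallel to the drive's x, 85 mm from the pivot axis. Origin on its axis, 40 mm to +x of the belt plane; free from 28 mm to -x of the origin (arm) to 22 mm to +x. At rest at (40, 60, 105) mm of the drive; it turns with the arm.
- grip_at_stop (a point): fixed point at (40, -82, 67) mm of the drive: where the grip's origin is when the arm is at its stop. The grip gets there on an arc of 85 mm radius about the pivot, over the top.
- bob: the nickel pendulum bob, a solid upright cylinder 38 mm in diameter and 46 mm high, with a short cone and a boss 14 mm in diameter on top, 62 mm high in all, 0.25 to 0.5 kg. Origin at the centre of its underside, z up its axis. It starts standing on the drive's base plate (12 mm above the desk), under where the arm comes down.
- tray: a low walnut parts tray lined with cork, 130 mm (its x) by 170 mm (its y), fixed to the desk; rim 16 mm high, walls 5 mm, inner floor 5 mm above the desk. Origin at the centre of its underside.
- maple_case: a metronome's maple pyramid case, base 118 mm square, 211 mm high, standing at the left back; origin at the centre of its underside. To be left alone.
- escape_wheel: a brass escapement wheel lying flat, 50 mm across, with its arbor standing up to 20 mm; origin at the centre of its underside. To be left alone.
- tweezers_stand: a steel stand with three upright tweezers, base 50 x 90 mm, 125 mm high; origin at the centre of its underside. To be left alone.
Not all that is in view belongs to the job. Of the things that look like the tray, the middle-sized one is meant. Leave any green look-alike of the bob alone.

How it is judged (in metres and radians):
On the way:
1. the bob stands upright in the parts tray, let go (x of bob in the frame of tray between -0.06 and 0.06 m and y of bob in the frame of tray between -0.08 and 0.08 m and height (world z) of bob below 0.009 m and angle between bob's own z axis and vertical below 0.1 rad and contact force between the fingers and bob below 0.05 N and linear speed of bob below 0.02 m/s), for 0.2 s.
At the end, for the whole second after the job is handed in: the bob stands upright (within 0.1 rad), still, on the tray's floor, and the gripper's fingers hold the jockey arm by its grip (at least 2 N on it) within 0.06 rad of its stop (x of bob in the frame of tray between -0.06 and 0.06 m and y of bob in the frame of tray between -0.08 and 0.08 m and height (world z) of bob below 0.009 m and angle between bob's own z axis and vertical below 0.1 rad and linear speed of bob below 0.02 m/s and value of joint jockey above 2.034 rad and contact force between the fingers and jockey_grip above 2 N); the arm keeps its last pose, push and grip.
It fails at once if the bob is dropped or sent flying: faster than 0.5 m/s with no finger on it (linear speed of bob above 0.5 m/s and contact force between the fingers and bob below 0.05 N).
It fails at once if the maple case is moved by more than 20 mm (distance of maple_case from where it was at the start of the episode above 0.02 m).
It fails at once if the escapement wheel is moved by more than 20 mm (distance of escape_wheel from where it was at the start of the episode above 0.02 m).
It fails at once if the tweezers stand is moved by more than 20 mm (distance of tweezers_stand from where it was at the start of the episode above 0.02 m).
It also fails if it takes over 64 s, if anything falls off the work surface, if the arm or the gripper's body presses on something with over 40 N, if the wrist force passes 120 N, or if a joint passes its speed limit or range.

ROBOT

A 6-joint arm with a two-finger parallel gripper is mounted at the origin on the work surface. World frame = base frame: x ahead of the robot, y to its left, z up, the work surface at z = 0. Lengths are in mm, angles in rad, forces in N, time in s.
With the tool pointing down it reaches from about 350 to 775 mm from the base axis. Payload 7.3 kg.
Tool frame: the origin (TCP) lies at the very end of the fingers, on their centre line; the grasp point (between the pads) lies 19 mm behind it; z points along the fingers, y is the line along which they close (so a half turn about z gives the same grasp; the last joint's range is limited). The gripper opens to 92 mm and grips with 3 to 60 N. Pads are 19 mm wide; open, the fingers measure 130 mm over their backs; the gripper's body (75 mm by 190 mm) begins 47 mm behind the grasp point.
Start: joints at [1.17, 0.342, 1.524, -0, 1.275, -0.146], TCP at [132.311, 508.073, 226.741] pointing down, gripper open.
Joint ranges: [-2.53, 2.53], [-0.77, 2.02], [0.04, 2.7], [-1, 4.14], [0.28, 2.66], [-3.11, 3.11]. Speed limits (rad/s): [2.57, 2.57, 3.14, 3.14, 3.14, 3.14].

INTERFACE

Orientations are given as [roll, pitch, yaw] about the fixed x, y, z axes, in that order (R = Rz(yaw) Ry(pitch) Rx(roll)).
In Python, from plant import bot gives the robot as it stands.
- The arm moves only by the tool jog_arm, never from a script. Its argument "targets" is a list of rows, each an object with "xyz": the shift along the tool's x, y, z as a fraction of full scale, a list of three; "spin": the turn about the tool's z as a fraction of full scale. In form: [{"xyz": [x, y, z], "spin": spin}, ...]. A call has exactly 10 rows; each row shifts and turns the commanded pose from where the row before left it, along the tool's axes as they then stand; what a row does not reach is not made up. Full scale, the value 1, is 80 mm for a shift and 0.1 rad for a turn. A row lasts 1/8 s, in which the tool goes at most 62.5 mm and 10.7 degrees, less where a joint would pass 70% of its speed; a pose out of reach is approached as far as the arm can. A call with a number of a shift or a turn outside -1 to 1 is refused whole. A call with a gripper value outside its range is refused whole. "gripper" is the opening in per cent of the stroke, from 0 (shut) to 100 (fully open), set as the call begins (left out, the last holds). The fingers move at their own pace and stop on an object; the grip force is fixed at half the most. Time passes only in rows, so rows that do not move let the fingers close, or fill a call up. It gives the time, the measured TCP pose, the force, the opening and the grip force at its end, in the units of the state.
- bot.get_obs(): the state, without advancing time (a new reading comes with each control period).
- bot.capture(name): name is "scene" or "top" or "wrist"; returns the picture (480x640x3 uint8, blue, green, red); there is no depth.
- bot.get_calibration(name): a dict with "vfov" (degrees; the focal length in pixels is half the picture's height over the tangent of half this angle, whatever the lens; pixels are square), "cx", "cy" (the principal point, pixels), "eye" and "rotation" of the camera in the world. Camera axes: x right, y down, z forward; pixel columns grow to the right and rows downward; lengths in mm; the calibration is good to about 2 mm. A picture is of the moment at which its call begins: read the wrist's pose just before it. get_calibration takes no time and is no camera call; for the wrist camera it gives the pose at the moment of the call.
- bot.close_job(): hands the job in; it is judged then, once.
The state is a dict: "time": time; "joint_positions": joint angles; "dq": joint speeds; "tau": joint torques, N m; "tool_pos": TCP position; "tcp_rot": TCP orientation; "contact_force": force on the tool from outside, world axes, zero at the start; "moment": the same for the moment, N m; "grip_width": finger opening in mm; "finger_force": force on a finger pad.
Only numpy, scipy, OpenCV 4.12 (cv2) and the standard library are available. Lean on these libraries where they do the work, as an engineer would, in place of code of your own. Each camera call takes 0.05 s, during which the arm holds its last target. There are 200 camera calls.

## Working session

There is one attempt and no reset: what is moved stays moved. The work goes in short steps, Python scripts to look and compute and a tool call to move; the robot and the scene stay as the last step left them, time stands still between calls to the robot, and variables do not carry over. Pictures are saved under pics/ and viewed, at most 10 in all, crops included, and the job is handed in when it is done.

Besides the shell and the picture viewer there is one more tool, called after "Emit:" as name([rows], argument=value, ...), one row to a line, values as JSON. jog_arm: Moves the arm, as the interface text tells. Shift numbers are shares of 80 mm and turn numbers shares of 0.1 rad, none past 1 either way. Its arguments: {"type":"object","properties":{"targets":{"type":"array","items":{"type":"object","properties":{"xyz":{"type":"array","items":{"type":"number"}},"spin":{"type":"number"}}}},"gripper":{"type":"number"}},"required":["targets"]}

```bash
ls; mkdir -p pics; python3 - <<'E'
from plant import bot
import cv2
o=bot.get_obs(); print(o)
for n in("scene","top"):
    c=bot.get_calibration(n); print(n,c)
    cv2.imwrite(f"pics/{n}0.png",bot.capture(n))
E
```

```text
pics
{'time': 0.0, 'joint_positions': array([ 1.17003400e+00,  3.42709767e-01,  1.52502716e+00,  6.63181066e-05,
        1.27541701e+00, -1.46003143e-01]), 'dq': array([ 0.00010856,  0.00020708, -0.00051378, -0.00040917, -0.00049448,
        0.00103275]), 'tau': array([ 1.46714825e-03, -4.31227648e+01, -2.44226611e+01,  7.17929564e-02,
        5.58107521e-02, -1.08032889e-04]), 'tool_pos': array([132.10309178, 507.67902598, 226.04816031]), 'tcp_rot': array([-3.14005720e+00, -2.89884910e-04,  2.88681389e+00]), 'contact_force': array([ 0.03614602, -0.25202164, -0.27125511]), 'moment': array([-0.02943846, -0.01962745, -0.03755515]), 'finger_force': 0.0, 'grip_width': 91.86247104595431}
scene {'vfov': 53.225133755454095, 'cx': 319.48760828829114, 'cy': 243.61380820657203, 'eye': array([1243.92082525, -709.91337254,  673.09793966]), 'rotation': array([-2.11964108, -0.00598177,  0.85960108])}
top {'vfov': 42.2679310703062, 'cx': 329.754607130337, 'cy': 232.97735431583604, 'eye': array([ 202.92626604,  -98.16881488, 1762.68589406]), 'rotation': array([-2.94955989,  0.01982875, -1.57842075])}
```

View pics/scene0.png

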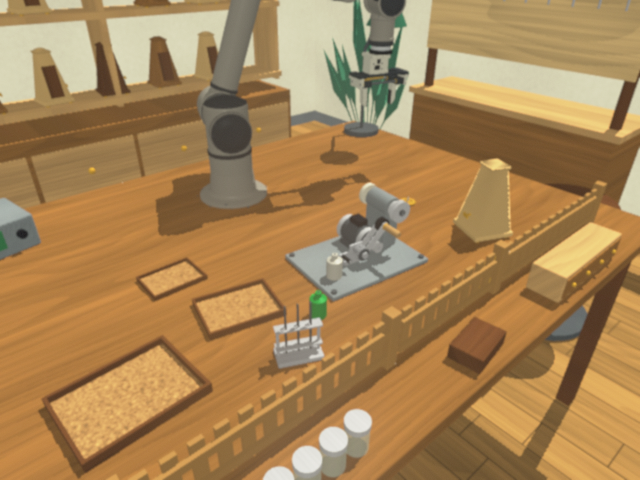

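View pics/top0.png

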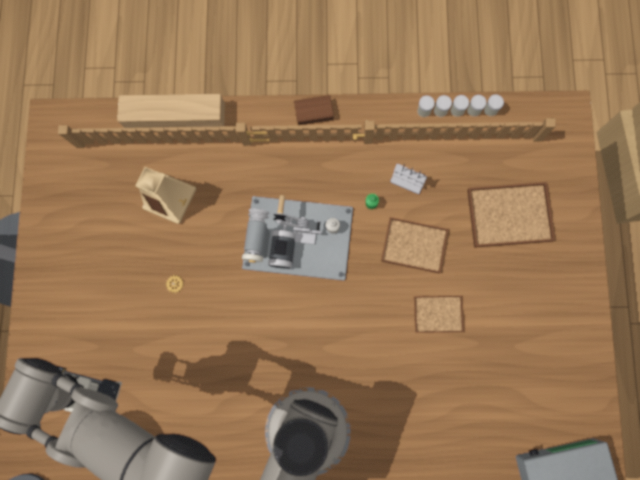

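The scene view shows the polisher at centre with its bob at (334,265), the green decoy at (318,305), and three trays. In the top view the plate corners are at (252,198), (354,205), (345,278) and (243,271), the bob top is at (333,226), the middle tray is at (415,245), and the grip is at (280,205).

```bash
cat >h.py <<'E'
import numpy as np, cv2
from scipy.spatial.transform import Rotation as R
from plant import bot
def cam(n):
    c=bot.get_calibration(n); r=np.array(c["rotation"])
    M=R.from_euler("xyz",r).as_matrix() if r.shape==(3,) else r
    return 240/np.tan(np.radians(c["vfov"]/2)),c["cx"],c["cy"],np.array(c["eye"]),M
def ray(c,uv,z):
    f,cx,cy,e,M=c; d=M@np.array([(uv[0]-cx)/f,(uv[1]-cy)/f,1]); return e+d*(z-e[2])/d[2]
def proj(c,p):
    f,cx,cy,e,M=c; q=M.T@(np.array(p)-e); return np.array([f*q[0]/q[2]+cx,f*q[1]/q[2]+cy])
E
python3 - <<'E'
from h import *
c=cam("top"); np.set_printoptions(precision=1,suppress=True)
print("base",proj(c,[0,0,0]),c[4])
P=[ray(c,u,12) for u in[(252,198),(354,205),(345,278),(243,271)]]
print("plate",np.array(P),np.linalg.norm(np.diff(P+P[:1],axis=0),axis=1))
T=[ray(c,u,16) for u in[(391,219),(448,232),(441,272),(383,260)]]
print("tray",np.array(T),np.linalg.norm(np.diff(T+T[:1],axis=0),axis=1),np.mean(T,axis=0))
print("bob",ray(c,(333,226),74))
print("scene bob", ray(cam("scene"),(334,257),74))
print("case",ray(c,(165,195),0),"wheel",ray(c,(174,284),0),"tw",ray(c,(409,180),60),"green",ray(c,(372,201),60))
im=cv2.imread("pics/top0.png")[180:290,230:460]
cv2.imwrite("pics/topc.png",cv2.resize(im,None,fx=3.4,fy=3.4,interpolation=cv2.INTER_CUBIC))
E
```

```text
base [307.1 429.8] [[-0.  -1.   0.2]
 [-1.   0.   0. ]
 [-0.  -0.2 -1. ]]
plate [[ 650.   159.6   12. ]
 [ 625.4 -136.9   12. ]
 [ 413.3 -108.2   12. ]
 [ 436.2  181.8   12. ]] [297.6 214.  291.  215. ]
tray [[ 581.7 -242.4   16. ]
 [ 541.8 -403.9   16. ]
 [ 427.1 -379.2   16. ]
 [ 463.  -216.6   16. ]] [166.4 117.4 166.5 121.5] [ 503.4 -310.6   16. ]
bob [551.2 -76.3  74. ]
scene bob [570.1 -80.7  74. ]
case [665.4 418.3   0. ] wheel [402.4 381.1   0. ] tw [ 684.7 -292.7   60. ] green [ 624.7 -186.7   60. ]
```

View pics/topc.png

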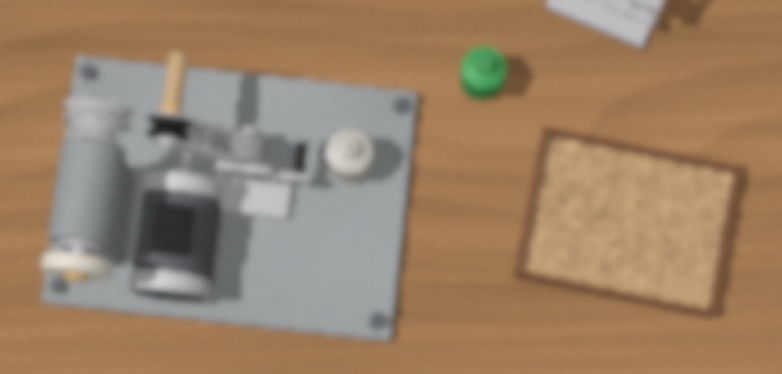

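The close crop shows the bob boss at (350,150), which is (333,224) in the full frame. The plate corners are at crop (78,55), (419,92), (395,340) and (42,300), and the black buffer sits just left of the bob. I'll do rigid fits next.

```bash
cat >>h.py <<'E'
def rigid(local,world):
    L=np.array(local,float);W=np.array(world)[:,:2]; l=L.mean(0);w=W.mean(0)
    H=((L-l)[:,0]+1j*(L-l)[:,1]).conj()@((W-w)[:,0]+1j*(W-w)[:,1]); a=np.angle(H)
    Q=np.array([[np.cos(a),-np.sin(a)],[np.sin(a),np.cos(a)]]); t=w-Q@l
    return a,t,np.linalg.norm(W-(L@Q.T+t),axis=1)
def step(p,yaw):
    "from the present pose: tool-axis shift in full scales, and spin in full scales"
    o=bot.get_obs(); M=R.from_euler("xyz",o["tcp_rot"]); d=np.array(p)-o["tool_pos"]
    s=-(yaw-o["tcp_rot"][2]+np.pi)%(2*np.pi)-0; s=(o["tcp_rot"][2]-yaw+np.pi)%(2*np.pi)-np.pi
    print("at",o["tool_pos"].round(1),o["tcp_rot"].round(3),"shift",(M.inv().apply(d)/80).round(3),"spin",round(s/.1,2))
E
sed -i 's/s=-(yaw.*-0; //' h.py
python3 - <<'E'
from h import *
np.set_printoptions(precision=3,suppress=True)
c=cam("top"); f=lambda u,z:ray(c,(230+u[0]/3.4,180+u[1]/3.4),z)
a,t,e=rigid([(75,160),(75,-135),(-140,-135),(-140,160)],[f(u,12) for u in[(78,55),(419,92),(395,340),(42,300)]])
print("drive",a,t,e)
Q=np.array([[np.cos(a),-np.sin(a)],[np.sin(a),np.cos(a)]])
b=f((351,150),74)[:2]; print("bob",b,"in drive",Q.T@(b-t))
print("grip0",Q@[40,60]+t,"stop",Q@[40,-82]+t,"grip tip seen",f((177,53),105))
r=rigid([(65,85),(65,-85),(-65,-85),(-65,85)],[f(u,16) for u in[(547,129),(746,169),(718,316),(518,276)]]); print("tray",r)
step([b[0],b[1],220],np.pi/2+a)
E
```

```text
drive -0.12136208579858 [562.346   7.338] [0.73  1.646 1.844 1.57 ]
bob [556.533 -77.049] in drive [  4.447 -84.47 ]
grip0 [609.315  62.054] stop [592.124 -78.901] grip tip seen [632.051  62.961 105.   ]
tray (np.float64(-0.21623728958641542), array([ 504.342, -311.19 ]), array([1.205, 1.144, 1.899, 0.749]))
at [132.2 507.7 226.1] [-3.14  -0.     2.887] shift [-6.976 -5.737  0.083] spin 14.37
```

Emit:
jog_arm([
  {"xyz": [-0.56,-0.46,0]},
  {"xyz": [-0.56,-0.46,0]},
  {"xyz": [-0.56,-0.46,0]},
  {"xyz": [-0.56,-0.46,0]},
  {"xyz": [-0.56,-0.46,0]},
  {"xyz": [-0.56,-0.46,0]},
  {"xyz": [-0.56,-0.46,0]},
  {"xyz": [-0.56,-0.46,0]},
  {"xyz": [-0.56,-0.46,0]},
  {"xyz": [-0.56,-0.46,0]},
], gripper=80)

```text
invalid input
```

Emit:
jog_arm([
  {"xyz": [-0.5,-0.4,0]},
  {"xyz": [-0.5,-0.4,0]},
  {"xyz": [-0.38,-0.34,0]},
  {"xyz": [0,0,0],"spin": 1},
  {"xyz": [0,0,0],"spin": 1},
  {"xyz": [0,0,0],"spin": 1},
  {"xyz": [0,0,0],"spin": 1},
  {"xyz": [0,0,0],"spin": 1},
  {"xyz": [0,0,0],"spin": 1},
  {"xyz": [0,0,0],"spin": 1},
])

```text
invalid input
```

Emit:
jog_arm([
  {"xyz": [0,0,0],"spin": 1},
  {"xyz": [0,0,0],"spin": 1},
  {"xyz": [0,0,0],"spin": 1},
  {"xyz": [0,0,0],"spin": 1},
  {"xyz": [0,0,0],"spin": 1},
  {"xyz": [0,0,0],"spin": 1},
  {"xyz": [0,0,0],"spin": 1},
  {"xyz": [0,0,0],"spin": 0.37},
  {"xyz": [0,0,0]},
  {"xyz": [0,0,0]},
])

```text
invalid input
```

```bash
python3 - <<'E'
from h import *
np.set_printoptions(precision=3,suppress=True)
c=cam("wrist"); print(c)
cv2.imwrite("pics/w1.png",bot.capture("wrist"))
print("pred bob",proj(c,[556.5,-77,74]))
step([556.5,-77,220],np.pi/2-.121)
E
```

```text
(np.float64(346.21674687993135), 314.4341616139886, 236.63544092258925, array([ 59.845, 525.969, 384.491]), array([[ 0.252,  0.931,  0.265],
       [ 0.968, -0.242, -0.071],
       [-0.002,  0.274, -0.962]]))
pred bob [-20.659 619.69 ]
at [132.2 507.8 226.2] [-3.14  -0.     2.887] shift [-6.975 -5.737  0.083] spin 14.37
```

View pics/w1.png

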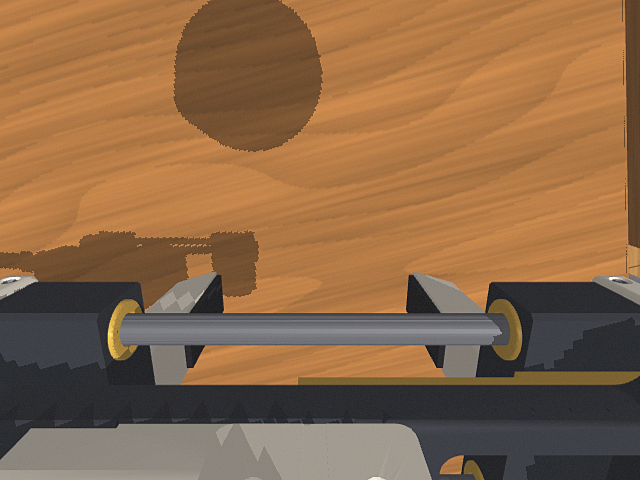

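The first calls were refused, because every row must also carry a spin. The wrist view shows only bare desk and the open fingers at (200,330) and (430,330).

Emit:
jog_arm([
  {"xyz": [-0.56,-0.46,0],"spin": 0},
  {"xyz": [-0.56,-0.46,0],"spin": 0},
  {"xyz": [-0.56,-0.46,0],"spin": 0},
  {"xyz": [-0.56,-0.46,0],"spin": 0},
  {"xyz": [-0.56,-0.46,0],"spin": 0},
  {"xyz": [-0.56,-0.46,0],"spin": 0},
  {"xyz": [-0.56,-0.46,0],"spin": 0},
  {"xyz": [-0.56,-0.46,0],"spin": 0},
  {"xyz": [-0.56,-0.46,0],"spin": 0},
  {"xyz": [-0.56,-0.46,0],"spin": 0},
], gripper=80)

```text
time: 1.4
tool_pos: [473.9, 37.3, 226.7]
tcp_rot: [3.141, -0.0, 2.886]
contact_force: [2.2, 0.4, 0.5]
grip_width: 73.4
finger_force: 0.0
```

Emit:
jog_arm([
  {"xyz": [-0.5,-0.4,0],"spin": 0},
  {"xyz": [-0.5,-0.4,0],"spin": 0},
  {"xyz": [-0.38,-0.34,0],"spin": 0},
  {"xyz": [0,0,0],"spin": 1},
  {"xyz": [0,0,0],"spin": 1},
  {"xyz": [0,0,0],"spin": 1},
  {"xyz": [0,0,0],"spin": 1},
  {"xyz": [0,0,0],"spin": 1},
  {"xyz": [0,0,0],"spin": 1},
  {"xyz": [0,0,0],"spin": 1},
])

```text
time: 2.65
tool_pos: [556.7, -77.0, 226.3]
tcp_rot: [-3.141, -0.001, 2.184]
contact_force: [1.1, 0.3, -0.6]
grip_width: 73.2
finger_force: 0.0
```

Emit:
jog_arm([
  {"xyz": [0,0,0],"spin": 1},
  {"xyz": [0,0,0],"spin": 1},
  {"xyz": [0,0,0],"spin": 1},
  {"xyz": [0,0,0],"spin": 1},
  {"xyz": [0,0,0],"spin": 1},
  {"xyz": [0,0,0],"spin": 1},
  {"xyz": [0,0,0],"spin": 1},
  {"xyz": [0,0,0],"spin": 0.37},
  {"xyz": [0,0,0],"spin": 0},
  {"xyz": [0,0,0],"spin": 0},
])

```text
time: 3.9
tool_pos: [556.9, -77.1, 226.6]
tcp_rot: [-3.142, -0.0, 1.451]
contact_force: [-0.0, 0.3, 0.2]
grip_width: 73.3
finger_force: 0.0
```

```bash
python3 - <<'E'
from h import *
np.set_printoptions(precision=3,suppress=True)
c=cam("wrist")
cv2.imwrite("pics/w2.png",bot.capture("wrist"))
print("pred bob",proj(c,[556.5,-77,74]))
step([556.5,-77,220],np.pi/2-.121)
E
```

```text
pred bob [314.853 220.444]
at [556.9 -77.  226.7] [-3.142 -0.     1.451] shift [-0.    -0.005  0.083] spin 0.01
```

View pics/w2.png

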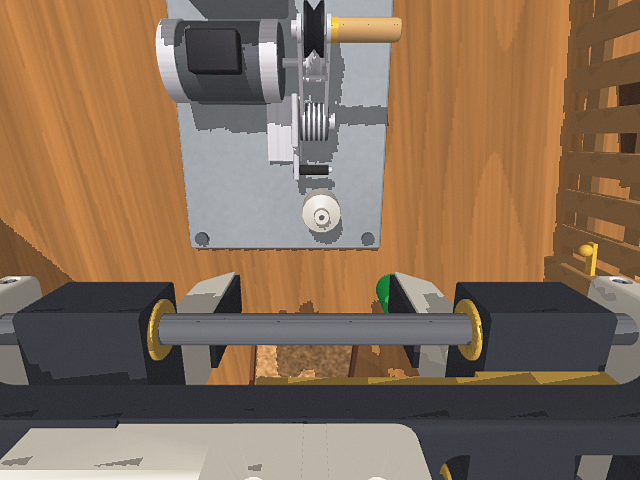

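The wrist view shows the bob boss at (321,216), the grip from (328,29) to its tip at (401,30), the near plate corners at (191,248) and (381,248), and the buffer at (314,170).

```bash
python3 - <<'E'
from h import *
np.set_printoptions(precision=1,suppress=True)
c=cam("wrist")
b=ray(c,(321,216),74); print("bob",b,"corners",ray(c,(191,248),12),ray(c,(381,248),12), "grip tip",ray(c,(401,29),105),"base",ray(c,(329,29),105))
a=-.121;Q=np.array([[np.cos(a),-np.sin(a)],[np.sin(a),np.cos(a)]]);t=np.array([562.3,7.3])
for p in((-140,-135),(75,-135),(62,60),(12,60)): print(Q@p+t)
step([b[0],b[1],23],np.pi/2+a)
E
```

```text
bob [562.6 -73.5  74. ] corners [ 412.1 -106.4   12. ] [ 625.3 -132.2   12. ] grip tip [635.7  62.9 105. ] base [584.3  69.1 105. ]
[ 407.  -109.8]
[ 620.5 -135.8]
[631.1  59.4]
[581.5  65.4]
at [556.9 -77.  226.7] [-3.1 -0.   1.5] shift [0.1 0.1 2.5] spin 0.01
```

Emit:
jog_arm([
  {"xyz": [0.05,0.06,0],"spin": 0},
  {"xyz": [0,0,0.45],"spin": 0},
  {"xyz": [0,0,0.45],"spin": 0},
  {"xyz": [0,0,0.45],"spin": 0},
  {"xyz": [0,0,0.4],"spin": 0},
  {"xyz": [0,0,0.3],"spin": 0},
  {"xyz": [0,0,0.25],"spin": 0},
  {"xyz": [0,0,0.15],"spin": 0},
  {"xyz": [0,0,0.1],"spin": 0},
  {"xyz": [0,0,0],"spin": 0},
])

```text
time: 5.2
tool_pos: [562.2, -73.6, 22.6]
tcp_rot: [-3.141, -0.0, 1.45]
contact_force: [0.4, 0.7, 0.3]
grip_width: 73.3
finger_force: 0.0
```

Emit:
jog_arm([
  {"xyz": [0,0,0],"spin": 0},
  {"xyz": [0,0,0],"spin": 0},
  {"xyz": [0,0,0],"spin": 0},
  {"xyz": [0,0,0],"spin": 0},
  {"xyz": [0,0,0],"spin": 0},
  {"xyz": [0,0,0],"spin": 0},
  {"xyz": [0,0,0],"spin": 0},
  {"xyz": [0,0,0],"spin": 0},
  {"xyz": [0,0,0],"spin": 0},
  {"xyz": [0,0,0],"spin": 0},
], gripper=0)

```text
time: 6.45
tool_pos: [562.5, -73.7, 23.0]
tcp_rot: [3.141, -0.0, 1.45]
contact_force: [1.9, 0.7, 3.2]
grip_width: 36.8
finger_force: 30.0
```

```bash
python3 - <<'E'
from h import *
o=bot.get_obs();print(o["time"],o["tool_pos"],o["grip_width"],o["finger_force"],o["contact_force"])
step([562,-73.5,23],np.pi/2-.121)
E
```

```text
6.45 [562.5488776  -73.70828895  22.95460112] 36.75939623077946 30.00056192977354 [1.90161986 0.72594733 3.23237169]
at [562.5 -73.7  23. ] [ 3.141 -0.     1.45 ] shift [ 0.002 -0.007 -0.001] spin -0.0
```

Emit:
jog_arm([
  {"xyz": [0,0,-0.1],"spin": 0},
  {"xyz": [0,0,-0.25],"spin": 0},
  {"xyz": [0,0,-0.4],"spin": 0},
  {"xyz": [0,0,-0.35],"spin": 0},
  {"xyz": [0,0,-0.15],"spin": 0},
  {"xyz": [-0.15,-0.02,0],"spin": 0},
  {"xyz": [-0.3,-0.03,0],"spin": 0},
  {"xyz": [-0.45,-0.05,0],"spin": 0},
  {"xyz": [-0.5,-0.05,0],"spin": 0},
  {"xyz": [-0.5,-0.05,0],"spin": 0},
])

```text
time: 7.7
tool_pos: [526.2, -223.9, 120.8]
tcp_rot: [-3.138, -0.001, 1.45]
contact_force: [0.2, -0.4, -3.7]
grip_width: 37.2
finger_force: 30.0
```

Emit:
jog_arm([
  {"xyz": [-0.5,-0.05,0],"spin": 0},
  {"xyz": [-0.35,-0.04,0],"spin": 0},
  {"xyz": [-0.24,-0.03,0],"spin": 0},
  {"xyz": [0,0,0],"spin": 0},
  {"xyz": [0,0,0.3],"spin": 0},
  {"xyz": [0,0,0.3],"spin": 0},
  {"xyz": [0,0,0.3],"spin": 0},
  {"xyz": [0,0,0.15],"spin": 0},
  {"xyz": [0,0,0.05],"spin": 0},
  {"xyz": [0,0,0],"spin": 0},
])

```text
time: 8.95
tool_pos: [508.3, -307.9, 35.1]
tcp_rot: [3.141, 0.0, 1.45]
contact_force: [-0.6, 0.7, -3.8]
grip_width: 37.7
finger_force: 30.0
```

```bash
python3 - <<'E'
from h import *
cv2.imwrite("pics/s2.png",bot.capture("scene"))
o=bot.get_obs();print(o["time"],o["tool_pos"],o["grip_width"],o["finger_force"],o["contact_force"])
E
```

```text
9.0 [ 508.38554618 -308.12971721   35.42026742] 37.568243783609276 29.999140655854717 [-0.32891247 -1.01176678 -3.25339842]
```

View pics/s2.png

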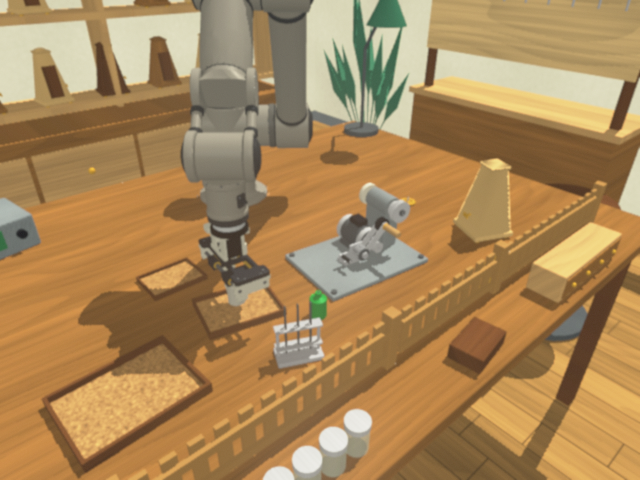

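The scene view shows the bob in the fingers over the middle tray at (240,290). I'll lower it gently.

Emit:
jog_arm([
  {"xyz": [0,0,0.08],"spin": 0},
  {"xyz": [0,0,0.05],"spin": 0},
  {"xyz": [0,0,0.04],"spin": 0},
  {"xyz": [0,0,0.03],"spin": 0},
  {"xyz": [0,0,0.02],"spin": 0},
  {"xyz": [0,0,0.01],"spin": 0},
  {"xyz": [0,0,0],"spin": 0},
  {"xyz": [0,0,0],"spin": 0},
  {"xyz": [0,0,0],"spin": 0},
  {"xyz": [0,0,0],"spin": 0},
])

```text
time: 10.25
tool_pos: [507.9, -308.0, 16.3]
tcp_rot: [3.141, -0.0, 1.45]
contact_force: [-0.9, -0.1, -3.8]
grip_width: 37.1
finger_force: 30.0
```

Emit:
jog_arm([
  {"xyz": [0,0,0.01],"spin": 0},
  {"xyz": [0,0,0],"spin": 0},
  {"xyz": [0,0,0.01],"spin": 0},
  {"xyz": [0,0,0],"spin": 0},
  {"xyz": [0,0,0],"spin": 0},
  {"xyz": [0,0,0],"spin": 0},
  {"xyz": [0,0,0],"spin": 0},
  {"xyz": [0,0,0],"spin": 0},
  {"xyz": [0,0,0],"spin": 0},
  {"xyz": [0,0,0],"spin": 0},
])

```text
time: 11.5
tool_pos: [508.0, -308.1, 15.9]
tcp_rot: [3.141, 0.0, 1.45]
contact_force: [-4.0, 1.7, 7.5]
grip_width: 37.5
finger_force: 30.0
```

Emit:
jog_arm([
  {"xyz": [0,0,0],"spin": 0},
  {"xyz": [0,0,0],"spin": 0},
  {"xyz": [0,0,0],"spin": 0},
  {"xyz": [0,0,0],"spin": 0},
  {"xyz": [0,0,0],"spin": 0},
  {"xyz": [0,0,0],"spin": 0},
  {"xyz": [0,0,0],"spin": 0},
  {"xyz": [0,0,0],"spin": 0},
  {"xyz": [0,0,0],"spin": 0},
  {"xyz": [0,0,0],"spin": 0},
], gripper=62)

```text
time: 12.75
tool_pos: [507.9, -308.0, 14.7]
tcp_rot: [3.142, -0.0, 1.45]
contact_force: [0.3, -0.3, -0.4]
grip_width: 56.8
finger_force: 0.0
```

Emit:
jog_arm([
  {"xyz": [0,0,-0.1],"spin": 0},
  {"xyz": [0,0,-0.2],"spin": 0},
  {"xyz": [0,0,-0.4],"spin": 0},
  {"xyz": [0,0,-0.5],"spin": 0},
  {"xyz": [0,0,-0.5],"spin": 0},
  {"xyz": [0,0,-0.5],"spin": 0},
  {"xyz": [0,0,-0.5],"spin": 0},
  {"xyz": [0,0,0],"spin": 1},
  {"xyz": [0,0,0],"spin": 1},
  {"xyz": [0,0,0],"spin": 1},
])

```text
time: 14.0
tool_pos: [507.9, -308.0, 232.3]
tcp_rot: [3.14, 0.0, 1.147]
contact_force: [0.1, -0.8, -0.1]
grip_width: 56.8
finger_force: 0.0
```

Emit:
jog_arm([
  {"xyz": [0,0,0],"spin": 1},
  {"xyz": [0,0,0],"spin": 1},
  {"xyz": [0,0,0],"spin": 1},
  {"xyz": [0,0,0],"spin": 1},
  {"xyz": [0,0,0],"spin": 1},
  {"xyz": [0,0,0],"spin": 1},
  {"xyz": [0,0,0],"spin": 1},
  {"xyz": [0,0,0],"spin": 1},
  {"xyz": [0,0,0],"spin": 1},
  {"xyz": [0,0,0],"spin": 1},
])

```text
time: 15.25
tool_pos: [507.9, -308.0, 232.1]
tcp_rot: [3.141, -0.001, 0.147]
contact_force: [-0.6, 0.5, -0.1]
grip_width: 56.9
finger_force: 0.0
```

Emit:
jog_arm([
  {"xyz": [0,0,0],"spin": 1},
  {"xyz": [0,0,0],"spin": 1},
  {"xyz": [0,0,0],"spin": 0.7},
  {"xyz": [0,0,0],"spin": 0},
  {"xyz": [0,0,0],"spin": 0},
  {"xyz": [0,0,0],"spin": 0},
  {"xyz": [0,0,0],"spin": 0},
  {"xyz": [0,0,0],"spin": 0},
  {"xyz": [0,0,0],"spin": 0},
  {"xyz": [0,0,0],"spin": 0},
])

```text
time: 16.5
tool_pos: [507.9, -308.0, 230.6]
tcp_rot: [-3.141, 0.0, -0.12]
contact_force: [0.8, -0.4, 0.7]
grip_width: 57.1
finger_force: 0.0
```

```bash
python3 - <<'E'
from h import *
cv2.imwrite("pics/w3.png",bot.capture("wrist"))
a=-.121;Q=np.array([[np.cos(a),-np.sin(a)],[np.sin(a),np.cos(a)]]);t=np.array([566,10.5])
p=Q@[50,60]+t; print(p)
step([*p,220],a)
E
```

```text
[622.87671872  64.02605784]
at [ 507.9 -308.   230.6] [-3.141  0.    -0.12 ] shift [ 0.869 -4.789  0.134] spin 0.01
```

View pics/w3.png

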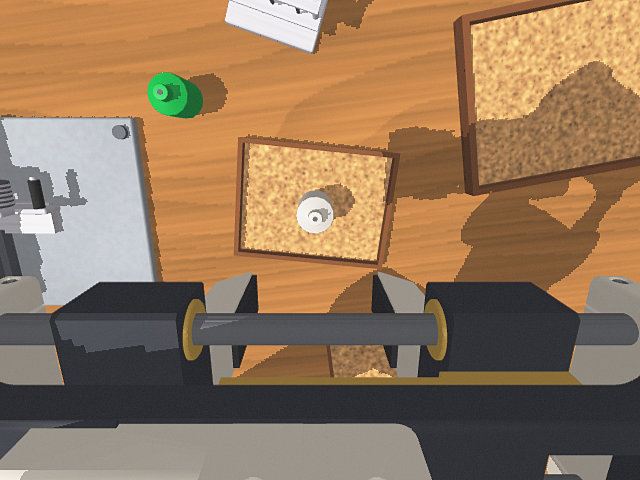

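The bob stands upright in the middle of the tray, with its boss at (315,217). On to the grip.

Emit:
jog_arm([
  {"xyz": [0.1,-0.53,0],"spin": 0},
  {"xyz": [0.1,-0.53,0],"spin": 0},
  {"xyz": [0.1,-0.53,0],"spin": 0},
  {"xyz": [0.1,-0.53,0],"spin": 0},
  {"xyz": [0.1,-0.53,0],"spin": 0},
  {"xyz": [0.1,-0.53,0],"spin": 0},
  {"xyz": [0.1,-0.53,0],"spin": 0},
  {"xyz": [0.1,-0.53,0],"spin": 0},
  {"xyz": [0.07,-0.55,0],"spin": 0},
  {"xyz": [0,0,0.5],"spin": 0},
])

```text
time: 17.8
tool_pos: [625.3, 67.4, 193.2]
tcp_rot: [-3.14, -0.008, -0.116]
contact_force: [0.1, -0.2, -0.3]
grip_width: 57.0
finger_force: 0.0
```

Emit:
jog_arm([
  {"xyz": [0,0,0],"spin": 0},
  {"xyz": [0,0,0],"spin": 0},
  {"xyz": [0,0,0],"spin": 0},
  {"xyz": [0,0,0],"spin": 0},
  {"xyz": [0,0,0],"spin": 0},
  {"xyz": [0,0,0],"spin": 0},
  {"xyz": [0,0,0],"spin": 0},
  {"xyz": [0,0,0],"spin": 0},
  {"xyz": [0,0,0],"spin": 0},
  {"xyz": [0,0,0],"spin": 0},
])

```text
time: 19.05
tool_pos: [622.9, 64.1, 190.7]
tcp_rot: [-3.142, 0.0, -0.12]
contact_force: [0.1, -0.1, -0.6]
grip_width: 57.0
finger_force: 0.0
```

```bash
python3 - <<'E'
from h import *
cv2.imwrite("pics/w4.png",bot.capture("wrist"))
c=cam("wrist");a=-.121;Q=np.array([[np.cos(a),-np.sin(a)],[np.sin(a),np.cos(a)]]);t=np.array([566,10.5])
p=Q@[50,60]+t; print("tip",proj(c,[*(Q@[62,60]+t),105]),"base",proj(c,[*(Q@[12,60]+t),105]))
step([*p,88],a)
E
```

```text
tip [313.5195484  225.46478292] base [313.52969875 288.88848654]
at [623.   64.1 190.7] [-3.142 -0.    -0.12 ] shift [-1.000e-03  1.000e-03  1.284e+00] spin 0.01
```

View pics/w4.png

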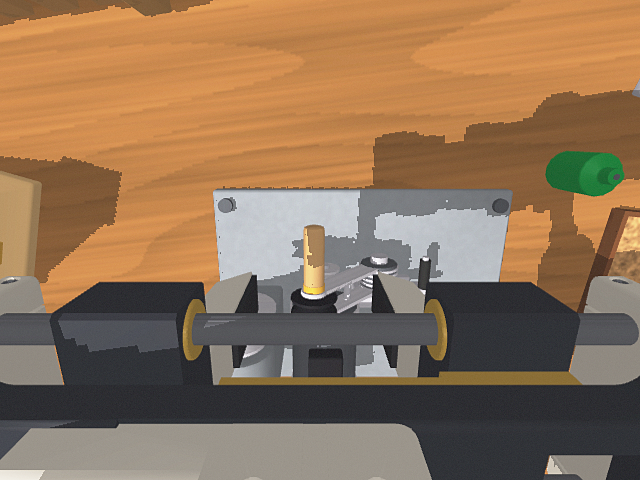

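The grip is centred between the fingers, with its tip at (314,226) exactly as predicted. I'll descend and close.

Emit:
jog_arm([
  {"xyz": [0,0,0.3],"spin": 0},
  {"xyz": [0,0,0.3],"spin": 0},
  {"xyz": [0,0,0.25],"spin": 0},
  {"xyz": [0,0,0.2],"spin": 0},
  {"xyz": [0,0,0.15],"spin": 0},
  {"xyz": [0,0,0.09],"spin": 0},
  {"xyz": [0,0,0],"spin": 0},
  {"xyz": [0,0,0],"spin": 0},
  {"xyz": [0,0,0],"spin": 0},
  {"xyz": [0,0,0],"spin": 0},
])

```text
time: 20.35
tool_pos: [623.1, 64.1, 87.9]
tcp_rot: [-3.141, -0.001, -0.12]
contact_force: [0.3, -0.9, -0.1]
grip_width: 56.9
finger_force: 0.0
```

Emit:
jog_arm([
  {"xyz": [0,0,0],"spin": 0},
  {"xyz": [0,0,0],"spin": 0},
  {"xyz": [0,0,0],"spin": 0},
  {"xyz": [0,0,0],"spin": 0},
  {"xyz": [0,0,0],"spin": 0},
  {"xyz": [0,0,0],"spin": 0},
  {"xyz": [0,0,0],"spin": 0},
  {"xyz": [0,0,0],"spin": 0},
  {"xyz": [0,0,0],"spin": 0},
  {"xyz": [0,0,0],"spin": 0},
], gripper=0)

```text
time: 21.6
tool_pos: [623.0, 64.6, 87.5]
tcp_rot: [-3.141, -0.0, -0.12]
contact_force: [1.2, 4.1, -0.6]
grip_width: 15.3
finger_force: 30.0
```

```bash
python3 - <<'E'
from h import *
np.set_printoptions(precision=3,suppress=True)
o=bot.get_obs();print(o["time"],o["tool_pos"],o["contact_force"])
# arc in tool axes: tool y = -drive y, tool z = down; angle from vertical toward +y: 45deg -> -75deg
th=np.radians(np.linspace(45,-75,21)); y=85*np.sin(th);z=85*np.cos(th)
print(np.c_[np.degrees(th[1:]),-np.diff(y)/80,-np.diff(z)/80])
E
```

```text
21.6 [623.022  64.583  87.518] [ 1.216  4.097 -0.645]
[[ 39.      0.083  -0.074]
 [ 33.      0.09   -0.065]
 [ 27.      0.096  -0.056]
 [ 21.      0.102  -0.045]
 [ 15.      0.106  -0.034]
 [  9.      0.109  -0.023]
 [  3.      0.111  -0.012]
 [ -3.      0.111  -0.   ]
 [ -9.      0.111   0.012]
 [-15.      0.109   0.023]
 [-21.      0.106   0.034]
 [-27.      0.102   0.045]
 [-33.      0.096   0.056]
 [-39.      0.09    0.065]
 [-45.      0.083   0.074]
 [-51.      0.074   0.083]
 [-57.      0.065   0.09 ]
 [-63.      0.056   0.096]
 [-69.      0.045   0.102]
 [-75.      0.034   0.106]]
```

Emit:
jog_arm([
  {"xyz": [0,0.083,-0.074],"spin": 0},
  {"xyz": [0,0.09,-0.065],"spin": 0},
  {"xyz": [0,0.096,-0.056],"spin": 0},
  {"xyz": [0,0.102,-0.045],"spin": 0},
  {"xyz": [0,0.106,-0.034],"spin": 0},
  {"xyz": [0,0.109,-0.023],"spin": 0},
  {"xyz": [0,0.111,-0.012],"spin": 0},
  {"xyz": [0,0.111,0],"spin": 0},
  {"xyz": [0,0.111,0.012],"spin": 0},
  {"xyz": [0,0.109,0.023],"spin": 0},
])

```text
time: 22.85
tool_pos: [613.3, -16.0, 110.7]
tcp_rot: [-3.139, -0.001, -0.12]
contact_force: [-0.6, 10.5, 8.3]
grip_width: 14.9
finger_force: 30.0
```

Emit:
jog_arm([
  {"xyz": [0,0.106,0.034],"spin": 0},
  {"xyz": [0,0.102,0.045],"spin": 0},
  {"xyz": [0,0.096,0.056],"spin": 0},
  {"xyz": [0,0.09,0.065],"spin": 0},
  {"xyz": [0,0.083,0.074],"spin": 0},
  {"xyz": [0,0.074,0.083],"spin": 0},
  {"xyz": [0,0.065,0.09],"spin": 0},
  {"xyz": [0,0.056,0.096],"spin": 0},
  {"xyz": [0,0.045,0.102],"spin": 0},
  {"xyz": [0,0,0],"spin": 0},
])

```text
time: 24.1
tool_pos: [606.3, -72.8, 58.2]
tcp_rot: [-3.139, 0.0, -0.12]
contact_force: [-0.1, 10.6, 5.7]
grip_width: 14.9
finger_force: 30.0
```

```bash
python3 - <<'E'
from h import *
a=-.121;Q=np.array([[np.cos(a),-np.sin(a)],[np.sin(a),np.cos(a)]]);t=np.array([566,10.5])
o=bot.get_obs(); p=Q.T@(o["tool_pos"][:2]-t); print(o["time"],p,o["tool_pos"][2]+19,o["contact_force"],o["finger_force"],o["grip_width"])
print("want y,z",85*np.sin(np.radians([-69,-75])),45+85*np.cos(np.radians([-69,-75])))
E
```

```text
24.1 [ 50.08138376 -77.859561  ] 77.18980226584462 [-0.13828322 10.62844185  5.65778277] 30.00134378671646 14.925183692732405
want y,z [-79.35433625 -82.10369523] [75.46127571 66.99961883]
```

Emit:
jog_arm([
  {"xyz": [0,0.022,0.05],"spin": 0},
  {"xyz": [0,0.02,0.056],"spin": 0},
  {"xyz": [0,0.005,0.02],"spin": 0},
  {"xyz": [0,0,0.01],"spin": 0},
  {"xyz": [0,0,0],"spin": 0},
  {"xyz": [0,0,0],"spin": 0},
  {"xyz": [0,0,0],"spin": 0},
  {"xyz": [0,0,0],"spin": 0},
  {"xyz": [0,0,0],"spin": 0},
  {"xyz": [0,0,0],"spin": 0},
])

```text
time: 25.35
tool_pos: [605.9, -76.2, 48.1]
tcp_rot: [-3.139, -0.0, -0.12]
contact_force: [-0.4, 11.2, 7.6]
grip_width: 14.9
finger_force: 30.0
```

```bash
python3 - <<'E'
from h import *
a=-.121;Q=np.array([[np.cos(a),-np.sin(a)],[np.sin(a),np.cos(a)]]);t=np.array([566,10.5])
cv2.imwrite("pics/w5.png",bot.capture("wrist"))
o=bot.get_obs(); p=Q.T@(o["tool_pos"][:2]-t); print(o["time"],p,o["tool_pos"][2]+19,o["contact_force"],o["finger_force"],o["grip_width"])
E
```

```text
25.4 [ 50.09562613 -81.17082592] 67.01439496220276 [ 0.57340041 11.51366073  8.1132985 ] 30.002950429916382 15.179574778786755
```

View pics/w5.png

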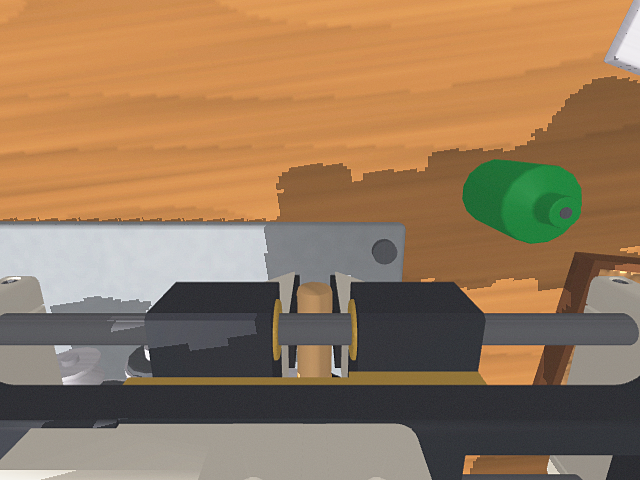

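The wrist view shows the grip held between the pads at (314,330). I'll press a little further to feel the stop.

Emit:
jog_arm([
  {"xyz": [0,0.003,0.015],"spin": 0},
  {"xyz": [0,0,0],"spin": 0},
  {"xyz": [0,0.003,0.015],"spin": 0},
  {"xyz": [0,0,0],"spin": 0},
  {"xyz": [0,0,0],"spin": 0},
  {"xyz": [0,0,0],"spin": 0},
  {"xyz": [0,0,0],"spin": 0},
  {"xyz": [0,0,0],"spin": 0},
  {"xyz": [0,0,0],"spin": 0},
  {"xyz": [0,0,0],"spin": 0},
])

```text
time: 26.65
tool_pos: [605.9, -76.6, 46.0]
tcp_rot: [-3.139, -0.001, -0.12]
contact_force: [-1.5, 11.7, 9.8]
grip_width: 15.3
finger_force: 30.0
```

Emit:
jog_arm([
  {"xyz": [0,-0.005,0.015],"spin": 0},
  {"xyz": [0,0,0],"spin": 0},
  {"xyz": [0,-0.005,0.015],"spin": 0},
  {"xyz": [0,0,0],"spin": 0},
  {"xyz": [0,0,0],"spin": 0},
  {"xyz": [0,0,0],"spin": 0},
  {"xyz": [0,0,0],"spin": 0},
  {"xyz": [0,0,0],"spin": 0},
  {"xyz": [0,0,0],"spin": 0},
  {"xyz": [0,0,0],"spin": 0},
])

```text
time: 27.9
tool_pos: [606.1, -76.7, 45.5]
tcp_rot: [-3.14, -0.002, -0.12]
contact_force: [-7.0, 9.8, 22.6]
grip_width: 14.9
finger_force: 30.0
```

The force jumped to 22.6 N with only 0.5 mm of travel, so the arm is on its stop. I'll ease off a hair, check that it's steady, and hand in.

Emit:
jog_arm([
  {"xyz": [0,0,-0.008],"spin": 0},
  {"xyz": [0,0,0],"spin": 0},
  {"xyz": [0,0,0],"spin": 0},
  {"xyz": [0,0,0],"spin": 0},
  {"xyz": [0,0,0],"spin": 0},
  {"xyz": [0,0,0],"spin": 0},
  {"xyz": [0,0,0],"spin": 0},
  {"xyz": [0,0,0],"spin": 0},
  {"xyz": [0,0,0],"spin": 0},
  {"xyz": [0,0,0],"spin": 0},
])

```text
time: 29.15
tool_pos: [606.0, -76.7, 45.6]
tcp_rot: [-3.14, -0.001, -0.12]
contact_force: [-4.8, 9.4, 18.5]
grip_width: 15.3
finger_force: 30.0
```

```bash
python3 - <<'E'
from h import *
o=bot.get_obs(); print(o["time"],o["tool_pos"],o["contact_force"],o["finger_force"],o["grip_width"])
if o["finger_force"]>20 and o["grip_width"]>13 and o["contact_force"][2]>8: print(bot.close_job())
E
```

```text
29.15 [606.04777489 -76.68159891  45.61504825] [-4.82017486  9.39050992 18.49478008] 30.004552602767944 15.312351144592226
the job is handed in; nothing more can be done
None
```

Job handed in at about 29 s: the bob stands upright in the middle tray, and the gripper is holding the jockey arm by its grip against its stop (30 N pad force); no verdict was returned.

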